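# Bring the honey round on the breakfast turntable

## Robot

A 6-joint arm with a two-finger parallel gripper is mounted at the origin on a cart in front of the work surface, level with it; the furniture and walls round the work are solid. World frame = base frame: x ahead of the robot, y to its left, z up, the work surface at z = 0. Lengths are in m, angles in rad, forces in N, time in s.
With the tool pointing down it reaches from about 0.35 to 0.975 m from the base axis. Payload 4.9 kg.
Tool frame: the origin (TCP) lies on the centre line of the jaws, within the pads' length; the fingertips stand 8 mm ahead of it and the grasp point (between the pads) lies 11 mm behind it; z points along the fingers, y is the direction in which the jaws open and shut (so a half turn about z gives the same grasp; the last joint's range is limited). The gripper opens to 85 mm and grips with 20 to 120 N. Pads are 22 mm wide; open, the fingers measure 114 mm over their backs; the gripper's body (76 mm by 85 mm) begins 54 mm behind the grasp point. The pads swing forward as they close: fully open they stand 13 mm farther back than shut.
Start: joints at [1.093, 0.053, 1.613, -0, 1.476, -0.119], TCP at [0.219, 0.585, 0.201] pointing down, gripper open.
Joint ranges: [-3.01, 3.01], [-1.01, 2.22], [0.06, 2.58], [-1.02, 4.17], [0.09, 2.62], [-3.14, 3.14]. Speed limits (rad/s): [2.57, 2.57, 3.14, 3.14, 3.14, 3.14].

## Interface

Orientations are given as a unit quaternion [w, x, y, z].
In Python, from plant import manip gives the robot as it stands.
- The arm moves only by the tool step_arm, never from a script. Its argument "deltas" is a list of rows, each a list of 7 numbers: the shift along the tool's x, y, z in m, then the turn, a rotation vector about the tool's x, y, z in rad, then the gripper command: -1 is fully open, 1 is shut, values between are in proportion. In form: [[dx, dy, dz, ax, ay, az, hand], ...]. A call has 1 to 20 rows; each row is the pose to reach, as a shift and turn from the pose commanded when the call began, along the tool's axes at that moment; what a row does not reach only later rows make up. A row lasts 1/10 s, in which the tool goes at most 50 mm and 8.59 degrees, less where a joint would pass 70% of its speed; a pose out of reach is approached as far as the arm can. A call with a gripper value outside its range is refused whole. The fingers move at their own pace and stop on an object; the grip force is fixed at half the most. Time passes only in rows, so rows that repeat a pose let the fingers close. It gives the time, the measured TCP pose, the force and the opening at its end, in the units of the state.
- manip.state(): the state, without advancing time (a new reading comes with each control period).
- manip.grab_frame(name): name is "scene" or "side" or "wrist"; returns the picture (384x512x3 uint8, red, green, blue); there is no depth.
- manip.get_calibration(name): a dict with "fov_y" (degrees; the focal length in pixels is half the picture's height over the tangent of half this angle, whatever the lens; pixels are square), "cx", "cy" (the principal point, pixels), "dist_coeffs" ([k1, k2, p1, p2, k3] as OpenCV has them; the pictures are not rectified), "R" (3x3) and "t" (3): a world point X has camera coordinates R X + t. Camera axes: x right, y down, z forward; pixel columns grow to the right and rows downward; lengths in m; the calibration is good to about 2 mm. A picture is of the moment at which its call begins: read the wrist's pose just before it. get_calibration takes no time and is no camera call; for the wrist camera it gives the pose at the moment of the call.
- manip.job_done(): hands the job in, once; it reports no verdict.
The state is a dict: "time": time; "joint_pos": joint angles; "joint_vel": joint speeds; "joint_efforts": joint torques, N m; "tool_pos": TCP position; "tool_rot": TCP orientation; "contact_force": force on the tool from outside, world axes, zero at the start; "ft_torque": the same for the moment, N m; "gripper_width": opening from 0.0 (shut) to 1.0 (fully open).
Only numpy, scipy, OpenCV 4.12 (cv2) and the standard library are available. Lean on these libraries where they do the work, as an engineer would, in place of code of your own. Each camera call takes 0.05 s, during which the arm holds its last target.

## Task

Turn the breakfast turntable gently, pushing with a finger on the upright pegs at the ends of its spokes, until the honey jar stands right behind the stand's serving ledge, in line with the middle of the ledge. The things on the tray ride along: do not touch, lift or upset any of them, and leave the tray at rest.

Things in the scene. Friction and masses are not known exactly. Their poses are not given: they have to be found in the camera images.
- stand: Fixed wooden stand of the turntable. Origin: on the turning axis at table height. Round foot, radius 54 mm; one flat round-ended serving ledge, 50 mm wide, 12 mm high, lies on the table and sticks out along the stand's own -x axis to 150 mm from the axis (32 mm beyond the tray's rim), with a pale disc inlaid near its end. It faces the robot, up to about 50 degrees to either side.
- tray_hub (a point): Point on the turning axis at the tray's floor, 38 mm above the table. The tray is a pale wooden disc, radius 118 mm, rim top 48 mm and hub top 64 mm above the table; four darker ribs, 90 degrees apart, run out as spokes with a peg at each end. It turns both ways without end on a vertical axis, friction about 0.12 N m (about 1 N at a peg), and stays where it is left.
- peg_0 (a point): Top of one of the four upright round pegs, 145 mm from the turning axis; the point is on the peg's middle line, 130 mm above the table. A peg is 14 mm thick between heights 56 and 114 mm, 22 mm thick below, with a 20 mm head above, top at 133 mm. Spokes and pegs pass clear above the ledge and the table.
- peg_1 (a point): Top of the next peg, 90 degrees counter-clockwise (seen from above) from peg_0.
- peg_2 (a point): Top of the peg opposite peg_0.
- peg_3 (a point): Top of the peg 90 degrees clockwise from peg_0.
- honey_jar: Round honey jar with a dark screw lid, 65 mm in diameter, 86 mm tall (its top 124 mm above the table). Origin: centre of its underside. It stands loose in the bay between pegs 1 and 2, about 70 mm from the turning axis, and rides round with the tray. Beyond the turntable, from 0.70 m ahead of the robot, stand a cereal rack and a wooden chest; on its right (y below -0.03 m) stands a tall drinks jar, 400 mm high: keep the hand clear of them.
- sugar_caddy: Dark open box of sugar sachets, 52 x 66 x 71 mm, loose in another bay, about 70 mm from the axis. Origin: centre of its underside.
- salt_shaker: Shaker with a rounded grey top, 44 mm in diameter, 90 mm tall (its top 128 mm above the table), loose in another bay, about 70 mm from the axis. Origin: centre of its underside.
- apple: Apple, 70 mm wide, 65 mm tall, loose in another bay, about 70 mm from the axis. Origin: centre of its underside.
There are look-alikes about, which are no part of the job. Of the things that look like the apple, the smaller one is meant.

How it is judged:
By the outcome, as a careful person would: the job done as asked, in the order asked, and still so for the second after the job is handed in, with the robot touching nothing.
It also fails if it takes over 58 s, if anything falls off the work surface, if the arm or the gripper's body presses on something with over 40 N, if the wrist force passes 120 N, or if a joint passes its speed limit or range.

## Working session

There is one attempt and no reset: what is moved stays moved. The work goes in short steps, Python scripts to look and compute and a tool call to move; the robot and the scene stay as the last step left them, time stands still between calls to the robot, and variables do not carry over. Pictures are saved under pics/ and viewed, and the job is handed in when it is done.

Besides the shell and the picture viewer there is one more tool, called after ">>>" as name(argument=value, ...), one argument or row to a line, values as JSON. step_arm: Moves the arm, as the interface text tells. Its arguments: {"type":"object","properties":{"deltas":{"type":"array"}},"required":["deltas"]}

```bash
ls; mkdir -p pics
cat > h.py <<'E'
from plant import manip
import numpy as np, cv2
def grab(n,f):
    im=manip.grab_frame(n); cv2.imwrite('pics/'+f,im[:,:,::-1]); return im
def cal(n):
    c=manip.get_calibration(n); f=192/np.tan(np.radians(c['fov_y'])/2)
    K=np.array([[f,0,c['cx']],[0,f,c['cy']],[0,0,1.]]); return K,np.array(c['dist_coeffs'],float),np.array(c['R']),np.array(c['t'])
def proj(n,P):
    K,d,R,t=cal(n); return cv2.projectPoints(np.array(P,float).reshape(-1,3),cv2.Rodrigues(R)[0],t,K,d)[0].reshape(-1,2)
def onz(n,uv,z):
    K,d,R,t=cal(n); u=cv2.undistortPoints(np.array(uv,float).reshape(-1,1,2),K,d).reshape(-1,2)
    o=-R.T@t; D=np.c_[u,np.ones(len(u))]@R
    z=np.broadcast_to(z,len(u)); s=(z-o[2])/D[:,2]; return o+D*s[:,None]
E
python3 - <<'E'
from h import *
for n in('scene','side','wrist'):
    im=grab(n,n+'0.png')
    c=manip.get_calibration(n);R=np.array(c['R']);print(n,c['fov_y'],-R.T@np.array(c['t']))
print(manip.state())
E
```

```text
pics
scene 54.65044071398738 [ 0.0803762  -0.15062575  0.76842582]
side 49.626214429636704 [0.30760929 1.02225422 0.53286528]
wrist 61.903624830818615 [0.14609829 0.61309907 0.37454315]
{'time': 0.15, 'joint_pos': array([ 1.09299840e+00,  5.31987470e-02,  1.61396848e+00, -2.14486659e-05,
        1.47601069e+00, -1.18983408e-01]), 'joint_vel': array([-0.00152276, -0.00198725, -0.00411286, -0.00168617, -0.0017542 ,
        0.00080703]), 'joint_efforts': array([ 4.08242149e-04, -3.94243777e+01, -3.70721698e+01, -1.61534035e-04,
        4.72776097e-03, -6.50107424e-06]), 'tool_pos': array([0.21922734, 0.58472133, 0.20045553]), 'tool_rot': array([-2.22816032e-04,  1.78445313e-01,  9.83949512e-01, -7.60744145e-04]), 'contact_force': array([ 0.59652679, -0.06120524, -0.12119643]), 'ft_torque': array([ 0.01629411,  0.01153567, -0.00316493]), 'gripper_width': 0.9965702134979278}
```

View pics/scene0.png

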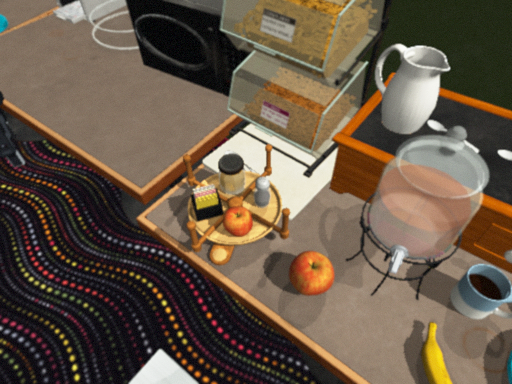

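View pics/side0.png

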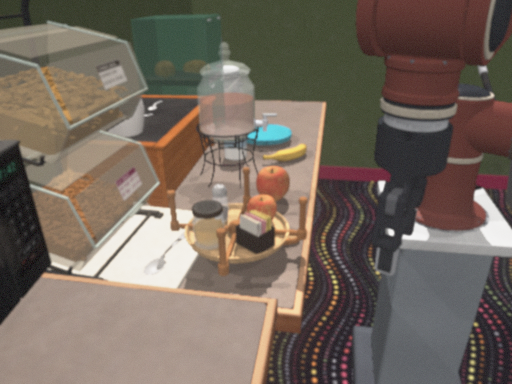

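View pics/wrist0.png

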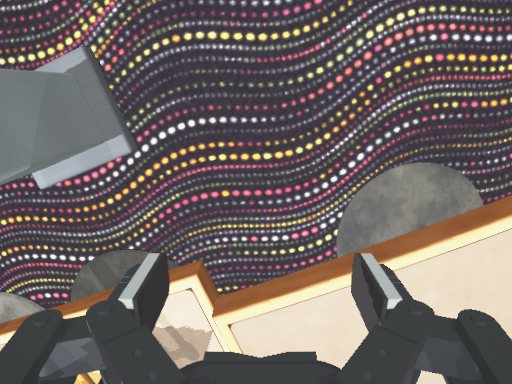

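Run:
```python
import cv2
a=cv2.imread('pics/scene0.png')[135:280,165:310]; cv2.imwrite('pics/s0c.png',cv2.resize(a,None,fx=4,fy=4,interpolation=2))
a=cv2.imread('pics/side0.png')[155:285,155:325]; cv2.imwrite('pics/d0c.png',cv2.resize(a,None,fx=4,fy=4,interpolation=2))
```

```text
(no output)
```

View pics/s0c.png

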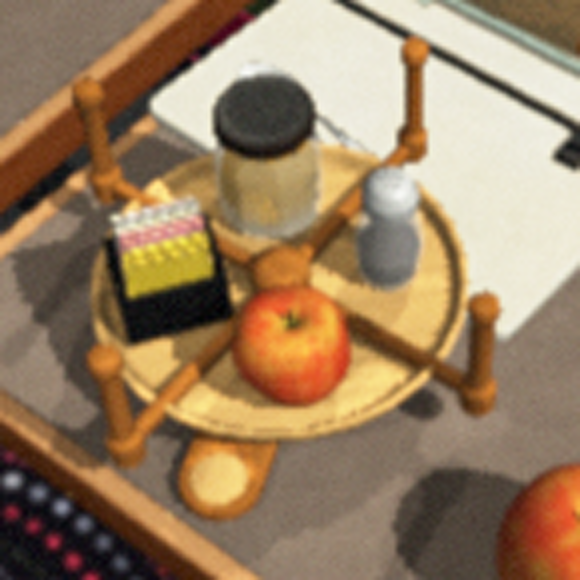

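View pics/d0c.png

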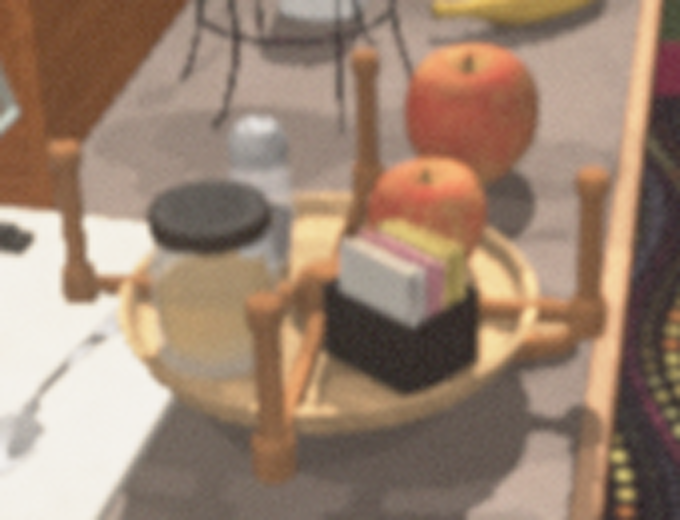

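```bash
cat >> h.py <<'E'
from scipy.optimize import least_squares
def fitpegs(obs, x0):
    # obs: list (cam, peg indices list, uv list(head centre z=.124)); x=[cx,cy,th0]
    def f(x):
        r=[]
        for n,idx,uv in obs:
            P=[[x[0]+.145*np.cos(x[2]+i*np.pi/2),x[1]+.145*np.sin(x[2]+i*np.pi/2),.124] for i in idx]
            r.append((proj(n,P)-np.array(uv)).ravel())
        return np.concatenate(r)
    s=least_squares(f,x0); return s.x,f(s.x)
E
cat > m0.py <<'E'
from h import *
S=lambda u,v:(165+u/4-.4,135+v/4-.4)
D=lambda u,v:(155+u/4-.4,155+v/4-.4)
pg=[S(90,95),S(414,50),S(484,305),S(103,358)]
P=onz('scene',pg,.124);print('pegs',P.round(3)); c=P[:,:2].mean(0);print('c',c,np.hypot(*(P[:,:2]-c).T),np.degrees(np.arctan2(*(P[:,:2]-c).T[::-1])))
L=onz('scene',[S(218,480),S(264,105),S(295,345),S(390,185),],[.012,.124,.07,.115]);print('inlay,jar,apple,salt',L.round(3))
L2=L[:,:2]-c;print(np.degrees(np.arctan2(L2[:,1],L2[:,0])),np.hypot(*L2.T))
Pd=onz('side',[D(265,308),D(365,62),D(592,180),D(64,152)],.124);print('side pegs',Pd.round(3));c=Pd[:,:2].mean(0);print(c,np.degrees(np.arctan2(*(Pd[:,:2]-c).T[::-1])))
L=onz('side',[D(209,207)],.124);print('jar side',L); L=L[:,:2]-c;print(np.degrees(np.arctan2(L[:,1],L[:,0])))
L=onz('side',[D(555,340)],.012);print('ledge tip side~',L)
E
python3 m0.py
```

```text
pegs [[0.491 0.391 0.124]
 [0.642 0.254 0.124]
 [0.503 0.104 0.124]
 [0.352 0.246 0.124]]
c [0.49704726 0.2488573 ] [0.14201671 0.1455221  0.14455727 0.14485486] [  92.49206647    2.20964976  -87.78620437 -178.7959782 ]
inlay,jar,apple,salt [[0.377 0.2   0.012]
 [0.548 0.299 0.124]
 [0.449 0.196 0.07 ]
 [0.549 0.203 0.115]]
[-157.79760748   44.3295661  -132.77471236  -41.8417423 ] [0.12968393 0.07184939 0.0713862  0.06907783]
side pegs [[0.49  0.389 0.124]
 [0.499 0.102 0.124]
 [0.35  0.239 0.124]
 [0.641 0.248 0.124]]
[0.49483071 0.24414905] [  91.98359717  -88.37960056 -177.8036463     1.32199083]
jar side [[0.54283044 0.29744459 0.124     ]]
[47.99275445]
ledge tip side~ [[0.36779512 0.22312199 0.012     ]]
```

>>> step_arm(
  deltas=[
    [-0.032, -0.009, 0, 0, 0, 0.118, 0],
    [-0.065, -0.017, 0, 0, 0, 0.235, 0],
    [-0.097, -0.026, 0, 0, 0, 0.353, 0],
    [-0.129, -0.034, 0, 0, 0, 0.47, 0],
    [-0.161, -0.043, 0, 0, 0, 0.588, 0],
    [-0.194, -0.052, 0, 0, 0, 0.706, 0],
    [-0.226, -0.06, 0, 0, 0, 0.823, 0],
    [-0.258, -0.069, 0, 0, 0, 0.94, 0],
    [-0.29, -0.077, 0, 0, 0, 1.058, 0],
    [-0.323, -0.086, 0, 0, 0, 1.176, 0],
    [-0.323, -0.086, 0, 0, 0, 1.176, 0],
    [-0.323, -0.086, 0, 0, 0, 1.176, 0],
    [-0.323, -0.086, 0, 0, 0, 1.176, 0],
  ],
)

```text
time: 1.45
tool_pos: [0.491, 0.3916, 0.2011]
tool_rot: [-0.0, 0.694, 0.72, -0.0]
contact_force: [-0.5, -0.1, 0.4]
gripper_width: 0.5
```

Run:
```python
from h import *
s=manip.state();print(s['time'],s['tool_pos'],s['tool_rot'],s['gripper_width'],s['contact_force'])
a=grab('wrist','w1.png')
print(proj('wrist',[[.4909,.3914,.133],[.4909,.3914,.05]]))
b=grab('side','d1.png');cv2.imwrite('pics/d1c.png',cv2.resize(b[100:300,130:340,::-1],None,fx=3,fy=3))
```

```text
1.45 [0.49095345 0.39161453 0.20108171] [-2.48602845e-04  6.93794143e-01  7.20173266e-01 -3.04028723e-04] 0.499805403173458 [-0.53612031 -0.14844556  0.4193753 ]
[[259.86784608 196.3365337 ]
 [259.97362863 171.54075513]]
```

View pics/w1.png

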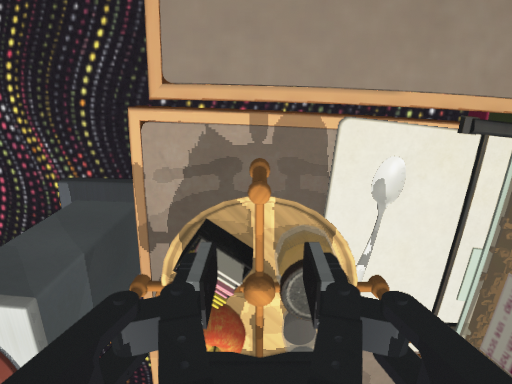

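View pics/d1c.png

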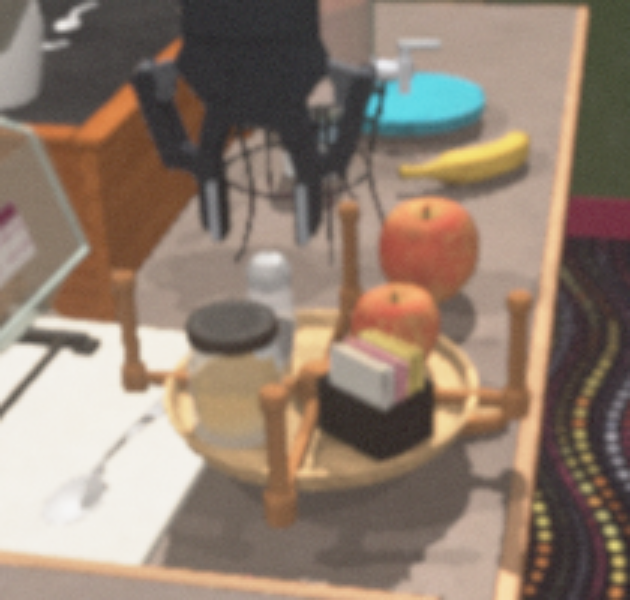

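>>> step_arm(
  deltas=[
    [0, 0, 0.015, 0, 0, 0, 0],
    [0, 0, 0.03, 0, 0, 0, 0],
    [0, 0, 0.045, 0, 0, 0, 0],
    [0, 0, 0.06, 0, 0, 0, 0],
    [0, 0, 0.075, 0, 0, 0, 0],
    [0, 0, 0.09, 0, 0, 0, 0],
    [0, 0, 0.1, 0, 0, 0, 0],
    [0, 0, 0.106, 0, 0, 0, 0],
    [0, 0, 0.108, 0, 0, 0, 0],
    [0, 0, 0.108, 0, 0, 0, 0],
  ],
)

```text
time: 2.55
tool_pos: [0.4919, 0.3913, 0.0936]
tool_rot: [0.0, 0.694, 0.72, 0.0]
contact_force: [-1.0, -0.4, -0.1]
gripper_width: 0.502
```

Run:
```python
from h import *
s=manip.state();print(s['time'],s['tool_pos'],s['contact_force'])
b=grab('side','d2.png');cv2.imwrite('pics/d2c.png',cv2.resize(b[100:300,130:340,::-1],None,fx=3,fy=3))
r=.145
for T in (20,):
  for k in range(1,21):
    u=k/20; w=(u-.0) ; p=np.radians(24)*w
    print([round(r*(np.cos(p)-1),4),round(-r*np.sin(p),4),0,0,0,round(-p,4),0],end=', ')
```

```text
2.55 [0.49188881 0.3913429  0.09358118] [-0.95731232 -0.37142837 -0.09093426]
[np.float64(-0.0), np.float64(-0.003), 0, 0, 0, np.float64(-0.0209), 0], [np.float64(-0.0001), np.float64(-0.0061), 0, 0, 0, np.float64(-0.0419), 0], [np.float64(-0.0003), np.float64(-0.0091), 0, 0, 0, np.float64(-0.0628), 0], [np.float64(-0.0005), np.float64(-0.0121), 0, 0, 0, np.float64(-0.0838), 0], [np.float64(-0.0008), np.float64(-0.0152), 0, 0, 0, np.float64(-0.1047), 0], [np.float64(-0.0011), np.float64(-0.0182), 0, 0, 0, np.float64(-0.1257), 0], [np.float64(-0.0016), np.float64(-0.0212), 0, 0, 0, np.float64(-0.1466), 0], [np.float64(-0.002), np.float64(-0.0242), 0, 0, 0, np.float64(-0.1676), 0], [np.float64(-0.0026), np.float64(-0.0272), 0, 0, 0, np.float64(-0.1885), 0], [np.float64(-0.0032), np.float64(-0.0301), 0, 0, 0, np.float64(-0.2094), 0], [np.float64(-0.0038), np.float64(-0.0331), 0, 0, 0, np.float64(-0.2304), 0], [np.float64(-0.0046), np.float64(-0.0361), 0, 0, 0, np.float64(-0.2513), 0], [np.float64(-0.0053), np.float64(-0.039), 0, 0, 0, np.float64(-0.2723), 0], [np.float64(-0.0062), np.float64(-0.0419), 0, 0, 0, np.float64(-0.2932), 0], [np.float64(-0.0071), np.float64(-0.0448), 0, 0, 0, np.float64(-0.3142), 0], [np.float64(-0.0081), np.float64(-0.0477), 0, 0, 0, np.float64(-0.3351), 0], [np.float64(-0.0091), np.float64(-0.0505), 0, 0, 0, np.float64(-0.356), 0], [np.float64(-0.0102), np.float64(-0.0534), 0, 0, 0, np.float64(-0.377), 0], [np.float64(-0.0113), np.float64(-0.0562), 0, 0, 0, np.float64(-0.3979), 0], [np.float64(-0.0125), np.float64(-0.059), 0, 0, 0, np.float64(-0.4189), 0],
```

View pics/d2c.png

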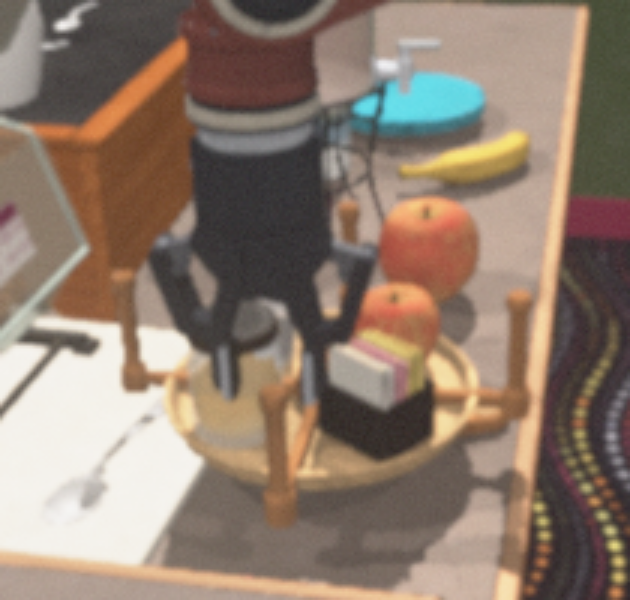

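Run:
```python
from h import *
p=np.array([.4919,.3913,.0936])
for q in ([0,0,0],[0,0,-.008],[.021,0,0],[-.021,0,0]):
    print(q,(proj('side',[p+q])-[130,100])*3)
print((proj('side',[[.4909,.3914,.133],[.4909,.3914,.056]])-[130,100])*3)
grab('wrist','w2.png'); a=grab('scene','s2.png')
cv2.imwrite('pics/s2c.png',cv2.resize(a[120:280,150:320,::-1],None,fx=3,fy=3))
print(onz('wrist',[[259,190]],.124))
```

```text
[0, 0, 0] [[270.83299711 437.96453878]]
[0, 0, -0.008] [[271.50450332 448.55382866]]
[0.021, 0, 0] [[238.59772405 435.00380347]]
[-0.021, 0, 0] [[303.40405238 440.94024466]]
[[268.98255574 384.54540496]
 [275.41534309 487.12298247]]
[[0.49075024 0.42632351 0.124     ]]
```

View pics/s2c.png

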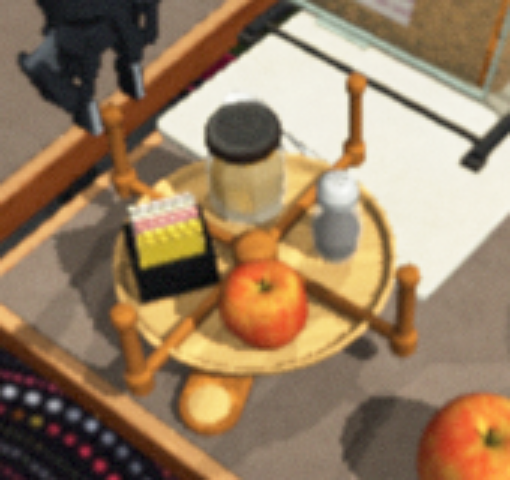

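View pics/w2.png

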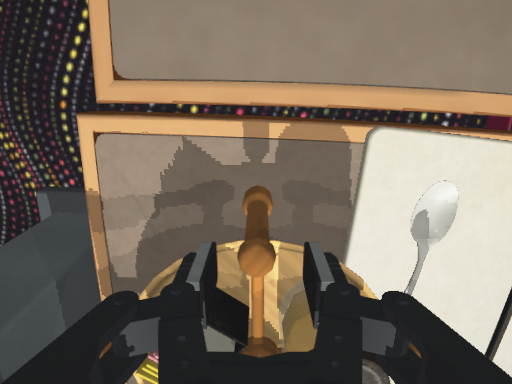

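```bash
cat >> h.py <<'E'
def tri(a,b):
    # a,b: (cam,uv)
    r=[]
    for n,uv in (a,b):
        p0=onz(n,[uv],0.)[0];p1=onz(n,[uv],.2)[0];r.append((p0,(p1-p0)/np.linalg.norm(p1-p0)))
    (p,d),(q,e)=r; A=np.c_[d,-e]; s=np.linalg.lstsq(A,q-p,rcond=None)[0]
    x=p+d*s[0];y=q+e*s[1]; return (x+y)/2,np.linalg.norm(x-y)
E
python3 - <<'E'
from h import *
S=lambda u,v:(150+u/3,120+v/3)
D=lambda u,v:(130+u/3,100+v/3)
# tip with small x  (-x): scene left / side right
print(tri(('scene',S(97,130)),('side',D(312,400))))
print(tri(('scene',S(138,97)),('side',D(228,395))))
print('peg',tri(('scene',S(112,112)),('side',D(275,397))))
print(proj('wrist',[[.4909,.3914,.133],[.4909,.3914,.05],[.49,.391,.124],[.496,.2465,.064]]))
s=manip.state();print(s['time'],s['tool_pos'],s['joint_pos'])
E
```

```text
(array([0.46798066, 0.38736493, 0.12352489]), np.float64(0.006524671800047442))
(array([0.51952255, 0.38904927, 0.12201388]), np.float64(0.0023985040093015587))
peg (array([0.48989768, 0.3907778 , 0.12532818]), np.float64(0.005134985008832937))
[[256.70813915 264.97303141]
 [257.69784257 206.21678266]
 [255.06141734 256.52056754]
 [257.83562098 373.23944724]]
2.7 [0.49225987 0.39160732 0.09441128] [5.53773089e-01 1.46721425e-01 1.69602392e+00 2.07318108e-06
 1.29717116e+00 5.17749009e-01]
```

Run:
```python
from h import *
print((proj('side',[[.47,.3914,z] for z in (.19,.2,.21,.22,.23)])-[130,100])*3)
print((proj('side',[[.47,.3914,z] for z in (.08,.09,.1,.11,.12,.13)])-[130,100])*3)
b=cv2.imread('pics/side0.png')[150:290,340:460];cv2.imwrite('pics/d0g.png',cv2.resize(b,None,fx=4,fy=4))
print((proj('side',[[.219,.585,z] for z in (.19,.2,.21,.22,.23)])-[340,150])*4)
b=cv2.imread('pics/d2.png')[150:290,150:290];cv2.imwrite('pics/d2g.png',cv2.resize(b,None,fx=4,fy=4))
```

```text
[[298.17119105 304.76527001]
 [297.44673302 289.69238963]
 [296.71448258 274.43644258]
 [295.97435779 258.99496229]
 [295.22627722 243.36546515]]
[[305.64957664 459.16950673]
 [305.00537915 445.95354594]
 [304.35429708 432.58022528]
 [303.69624882 419.0473294 ]
 [303.0311524  405.35261705]
 [302.35892551 391.49382144]]
[[192.53244091 543.85872795]
 [196.77490148 518.62924112]
 [201.07458643 492.93760363]
 [205.43216266 466.77362628]
 [209.84827694 440.1269194 ]]
```

View pics/d2g.png

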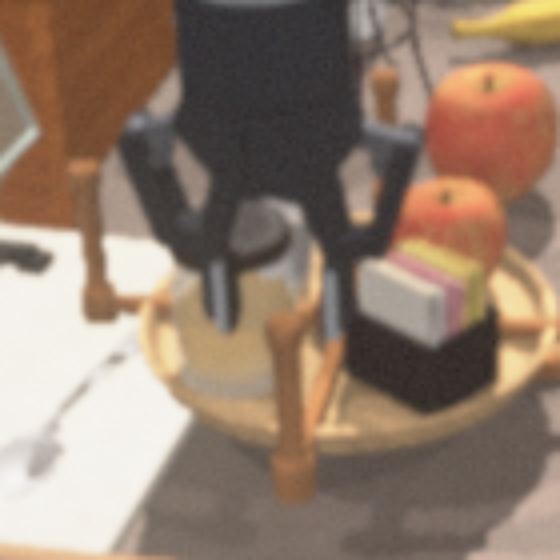

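View pics/d0g.png

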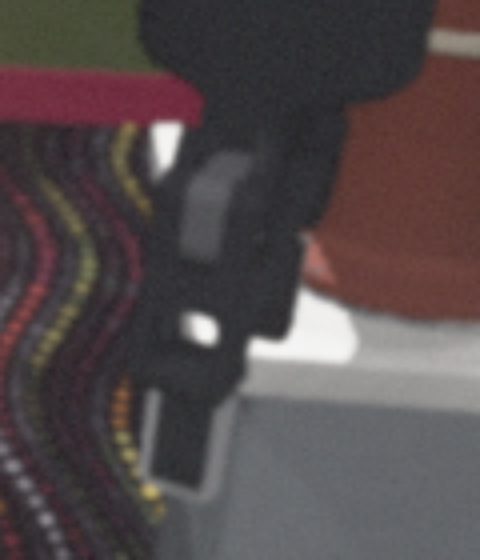

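Run:
```python
from h import *
K,d,R,t=cal('wrist');print(K[0,0],-R.T@t,R)
c=-R.T@t
for row,g in ((245,(217,303)),(315,(210,310))):
    a=onz('wrist',[[g[0],row],[g[1],row]],.05)
    k=.0425/np.linalg.norm(a[0]-a[1]); print(c+k*(a.mean(0)-c))
print(proj('wrist',[[.4919-s*.021,.3913,z] for z in (.086,.1,.12) for s in (1,-1)]))
b=cv2.imread('pics/w2.png')[220:384,130:390];cv2.imwrite('pics/w2c.png',cv2.resize(b,None,fx=3,fy=3))
```

```text
320.15125856103424 [0.48946287 0.47046797 0.26857637] [[ 9.99347114e-01  3.61266351e-02  4.60794015e-04]
 [ 3.42621513e-02 -9.51664249e-01  3.05223299e-01]
 [ 1.14652120e-02 -3.05008235e-01 -9.52280697e-01]]
[0.49223108 0.39857767 0.12605748]
[0.49284797 0.38074529 0.15638603]
[[225.06008347 225.05909776]
 [292.80297586 227.30362575]
 [222.58561857 234.65288857]
 [295.16905522 237.03117414]
 [218.38102243 250.99141543]
 [299.18702268 253.58720922]]
```

View pics/w2c.png

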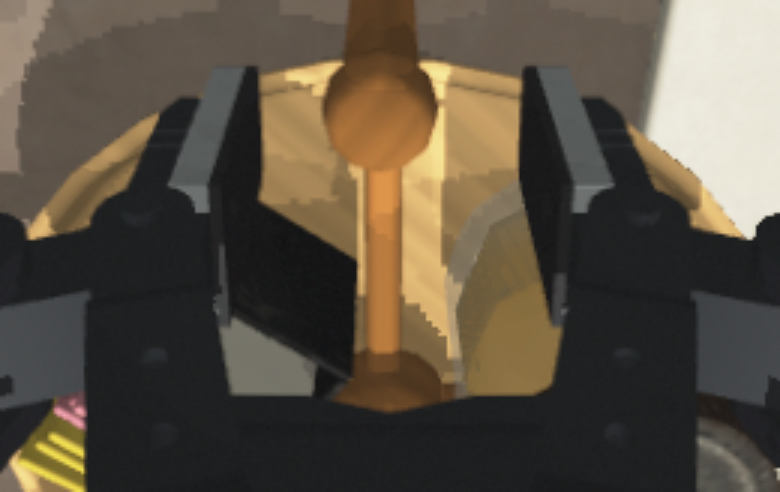

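>>> step_arm(
  deltas=[
    [0, 0, 0.006, 0, 0, 0, 0],
    [0, 0, 0.012, 0, 0, 0, 0],
    [0, 0, 0.018, 0, 0, 0, 0],
    [0, 0, 0.022, 0, 0, 0, 0],
    [0, 0, 0.022, 0, 0, 0, 0],
  ],
)

```text
time: 3.2
tool_pos: [0.491, 0.3908, 0.07]
tool_rot: [-0.0, 0.694, 0.72, -0.001]
contact_force: [-0.2, -1.1, 1.0]
gripper_width: 0.502
```

Run:
```python
from h import *
s=manip.state();print(s['time'],s['tool_pos'],s['contact_force'])
b=grab('side','d3.png');cv2.imwrite('pics/d3g.png',cv2.resize(b[150:290,150:290,::-1],None,fx=4,fy=4))
```

```text
3.2 [0.49097034 0.39078036 0.07003123] [-0.20975096 -1.06989297  1.00550206]
```

View pics/d3g.png

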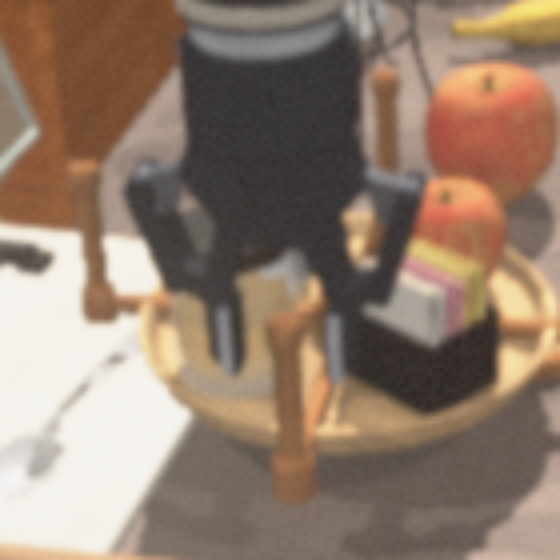

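>>> step_arm(
  deltas=[
    [0, -0.0015, 0, 0, 0, -0.0105, 0],
    [0, -0.003, 0, 0, 0, -0.0209, 0],
    [-0.0001, -0.0046, 0, 0, 0, -0.0314, 0],
    [-0.0001, -0.0061, 0, 0, 0, -0.0419, 0],
    [-0.0002, -0.0076, 0, 0, 0, -0.0524, 0],
    [-0.0003, -0.0091, 0, 0, 0, -0.0628, 0],
    [-0.0004, -0.0106, 0, 0, 0, -0.0733, 0],
    [-0.0005, -0.0121, 0, 0, 0, -0.0838, 0],
    [-0.0006, -0.0137, 0, 0, 0, -0.0942, 0],
    [-0.0008, -0.0152, 0, 0, 0, -0.1047, 0],
    [-0.001, -0.0167, 0, 0, 0, -0.1152, 0],
    [-0.0011, -0.0182, 0, 0, 0, -0.1257, 0],
    [-0.0013, -0.0197, 0, 0, 0, -0.1361, 0],
    [-0.0016, -0.0212, 0, 0, 0, -0.1466, 0],
    [-0.0018, -0.0227, 0, 0, 0, -0.1571, 0],
    [-0.002, -0.0242, 0, 0, 0, -0.1676, 0],
    [-0.0023, -0.0257, 0, 0, 0, -0.178, 0],
    [-0.0026, -0.0272, 0, 0, 0, -0.1885, 0],
    [-0.0029, -0.0287, 0, 0, 0, -0.199, 0],
    [-0.0032, -0.0301, 0, 0, 0, -0.2094, 0],
  ],
)

```text
time: 5.25
tool_pos: [0.4616, 0.387, 0.0715]
tool_rot: [-0.0, 0.615, 0.789, 0.0]
contact_force: [1.5, 1.2, 0.3]
gripper_width: 0.505
```

Run:
```python
from h import *
s=manip.state();print(s['time'],s['tool_pos'],s['contact_force'])
p=s['tool_pos'][:2]-[.496,.2465];print(np.degrees(np.arctan2(p[1],p[0])),np.hypot(*p))
a=grab('scene','s4.png');b=grab('side','d4.png')
cv2.imwrite('pics/c4.png',np.hstack([cv2.resize(a[120:280,150:300,::-1],(400,427)),cv2.resize(b[150:290,150:290,::-1],(400,427))]))
```

```text
5.25 [0.46160879 0.38701291 0.07145238] [1.50466504 1.16574821 0.33162696]
103.75304520593865 0.14466040575152908
```

View pics/c4.png

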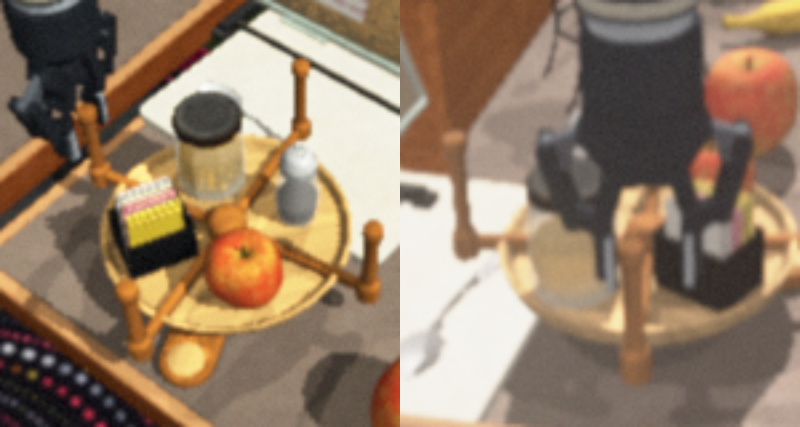

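>>> step_arm(
  deltas=[
    [0, -0.003, 0, 0, 0, -0.0209, 0],
    [-0.0001, -0.0061, 0, 0, 0, -0.0419, 0],
    [-0.0003, -0.0091, 0, 0, 0, -0.0628, 0],
    [-0.0005, -0.0121, 0, 0, 0, -0.0838, 0],
    [-0.0008, -0.0152, 0, 0, 0, -0.1047, 0],
    [-0.0011, -0.0182, 0, 0, 0, -0.1257, 0],
    [-0.0016, -0.0212, 0, 0, 0, -0.1466, 0],
    [-0.002, -0.0242, 0, 0, 0, -0.1676, 0],
    [-0.0026, -0.0272, 0, 0, 0, -0.1885, 0],
    [-0.0032, -0.0301, 0, 0, 0, -0.2094, 0],
    [-0.0038, -0.0331, 0, 0, 0, -0.2304, 0],
    [-0.0046, -0.0361, 0, 0, 0, -0.2513, 0],
    [-0.0053, -0.039, 0, 0, 0, -0.2723, 0],
    [-0.0062, -0.0419, 0, 0, 0, -0.2932, 0],
    [-0.0071, -0.0448, 0, 0, 0, -0.3142, 0],
    [-0.0081, -0.0477, 0, 0, 0, -0.3351, 0],
    [-0.0091, -0.0505, 0, 0, 0, -0.356, 0],
    [-0.0102, -0.0534, 0, 0, 0, -0.377, 0],
    [-0.0113, -0.0562, 0, 0, 0, -0.3979, 0],
    [-0.0125, -0.059, 0, 0, 0, -0.4189, 0],
  ],
)

```text
time: 7.35
tool_pos: [0.4073, 0.3603, 0.0714]
tool_rot: [-0.0, 0.437, 0.899, -0.0]
contact_force: [0.5, 1.0, -0.4]
gripper_width: 0.496
```

>>> step_arm(
  deltas=[
    [0, -0.003, 0, 0, 0, -0.0209, 0],
    [-0.0001, -0.0061, 0, 0, 0, -0.0419, 0],
    [-0.0003, -0.0091, 0, 0, 0, -0.0628, 0],
    [-0.0005, -0.0121, 0, 0, 0, -0.0838, 0],
    [-0.0008, -0.0152, 0, 0, 0, -0.1047, 0],
    [-0.0011, -0.0182, 0, 0, 0, -0.1257, 0],
    [-0.0016, -0.0212, 0, 0, 0, -0.1466, 0],
    [-0.002, -0.0242, 0, 0, 0, -0.1676, 0],
    [-0.0026, -0.0272, 0, 0, 0, -0.1885, 0],
    [-0.0032, -0.0301, 0, 0, 0, -0.2094, 0],
    [-0.0038, -0.0331, 0, 0, 0, -0.2304, 0],
    [-0.0046, -0.0361, 0, 0, 0, -0.2513, 0],
    [-0.0053, -0.039, 0, 0, 0, -0.2723, 0],
    [-0.0062, -0.0419, 0, 0, 0, -0.2932, 0],
    [-0.0071, -0.0448, 0, 0, 0, -0.3142, 0],
    [-0.0081, -0.0477, 0, 0, 0, -0.3351, 0],
    [-0.0091, -0.0505, 0, 0, 0, -0.356, 0],
    [-0.0102, -0.0534, 0, 0, 0, -0.377, 0],
    [-0.0113, -0.0562, 0, 0, 0, -0.3979, 0],
    [-0.0125, -0.059, 0, 0, 0, -0.4189, 0],
  ],
)

```text
time: 9.35
tool_pos: [0.3686, 0.3141, 0.0714]
tool_rot: [-0.0, 0.241, 0.971, -0.0]
contact_force: [-0.4, 0.4, 0.2]
gripper_width: 0.498
```

Run:
```python
from h import *
s=manip.state();print(s['time'],s['tool_pos'],s['contact_force'],s['joint_pos'])
p=s['tool_pos'][:2]-[.496,.2465];print(np.degrees(np.arctan2(p[1],p[0])),np.hypot(*p))
a=grab('scene','s5.png');b=grab('side','d5.png')
cv2.imwrite('pics/c5.png',np.hstack([cv2.resize(a[120:280,150:300,::-1],(400,427)),cv2.resize(b[150:290,190:330,::-1],(400,427))]))
```

```text
9.35 [0.36862773 0.31405325 0.07138672] [-0.4031912   0.43709134  0.17347057] [ 5.51815685e-01 -1.72057634e-01  2.05307824e+00 -2.60962479e-05
  1.26062608e+00 -5.33140706e-01]
152.0602767594282 0.1441774443558799
```

View pics/c5.png

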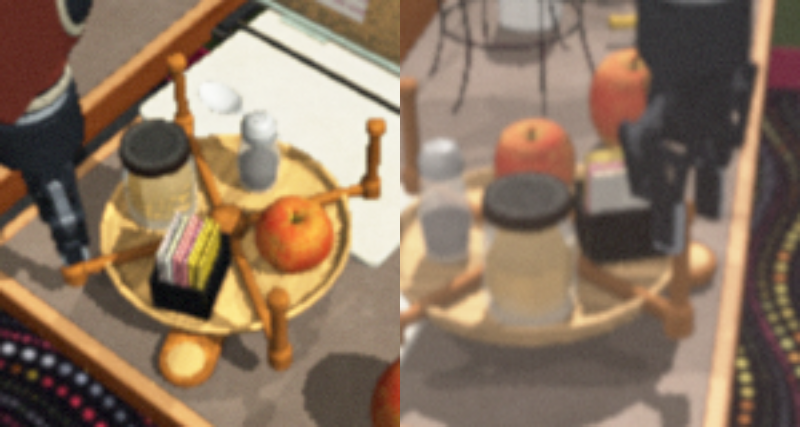

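>>> step_arm(
  deltas=[
    [0, -0.003, 0, 0, 0, -0.0209, 0],
    [-0.0001, -0.0061, 0, 0, 0, -0.0419, 0],
    [-0.0003, -0.0091, 0, 0, 0, -0.0628, 0],
    [-0.0005, -0.0121, 0, 0, 0, -0.0838, 0],
    [-0.0008, -0.0152, 0, 0, 0, -0.1047, 0],
    [-0.0011, -0.0182, 0, 0, 0, -0.1257, 0],
    [-0.0016, -0.0212, 0, 0, 0, -0.1466, 0],
    [-0.002, -0.0242, 0, 0, 0, -0.1676, 0],
    [-0.0026, -0.0272, 0, 0, 0, -0.1885, 0],
    [-0.0032, -0.0301, 0, 0, 0, -0.2094, 0],
    [-0.0038, -0.0331, 0, 0, 0, -0.2304, 0],
    [-0.0046, -0.0361, 0, 0, 0, -0.2513, 0],
    [-0.0053, -0.039, 0, 0, 0, -0.2723, 0],
    [-0.0062, -0.0419, 0, 0, 0, -0.2932, 0],
    [-0.0071, -0.0448, 0, 0, 0, -0.3142, 0],
    [-0.0081, -0.0477, 0, 0, 0, -0.3351, 0],
    [-0.0091, -0.0505, 0, 0, 0, -0.356, 0],
    [-0.0102, -0.0534, 0, 0, 0, -0.377, 0],
    [-0.0113, -0.0562, 0, 0, 0, -0.3979, 0],
    [-0.0125, -0.059, 0, 0, 0, -0.4189, 0],
  ],
)

```text
time: 11.45
tool_pos: [0.3522, 0.256, 0.0714]
tool_rot: [0.0, 0.033, 0.999, -0.0]
contact_force: [-0.1, 0.6, -0.1]
gripper_width: 0.501
```

>>> step_arm(
  deltas=[
    [0, -0.003, 0, 0, 0, -0.0209, 0],
    [-0.0001, -0.0061, 0, 0, 0, -0.0419, 0],
    [-0.0003, -0.0091, 0, 0, 0, -0.0628, 0],
    [-0.0005, -0.0121, 0, 0, 0, -0.0838, 0],
    [-0.0008, -0.0152, 0, 0, 0, -0.1047, 0],
    [-0.0011, -0.0182, 0, 0, 0, -0.1257, 0],
    [-0.0016, -0.0212, 0, 0, 0, -0.1466, 0],
    [-0.002, -0.0242, 0, 0, 0, -0.1676, 0],
    [-0.0026, -0.0272, 0, 0, 0, -0.1885, 0],
    [-0.0032, -0.0301, 0, 0, 0, -0.2094, 0],
    [-0.0038, -0.0331, 0, 0, 0, -0.2304, 0],
    [-0.0046, -0.0361, 0, 0, 0, -0.2513, 0],
    [-0.0053, -0.039, 0, 0, 0, -0.2723, 0],
    [-0.0062, -0.0419, 0, 0, 0, -0.2932, 0],
    [-0.0071, -0.0448, 0, 0, 0, -0.3142, 0],
    [-0.0081, -0.0477, 0, 0, 0, -0.3351, 0],
    [-0.0091, -0.0505, 0, 0, 0, -0.356, 0],
    [-0.0102, -0.0534, 0, 0, 0, -0.377, 0],
    [-0.0113, -0.0562, 0, 0, 0, -0.3979, 0],
    [-0.0125, -0.059, 0, 0, 0, -0.4189, 0],
  ],
)

```text
time: 13.45
tool_pos: [0.3607, 0.1963, 0.0714]
tool_rot: [0.0, -0.175, 0.985, 0.0]
contact_force: [0.1, -0.2, -0.5]
gripper_width: 0.503
```

>>> step_arm(
  deltas=[
    [0, -0.003, 0, 0, 0, -0.0209, 0],
    [-0.0001, -0.0061, 0, 0, 0, -0.0419, 0],
    [-0.0003, -0.0091, 0, 0, 0, -0.0628, 0],
    [-0.0005, -0.0121, 0, 0, 0, -0.0838, 0],
    [-0.0008, -0.0152, 0, 0, 0, -0.1047, 0],
    [-0.0011, -0.0182, 0, 0, 0, -0.1257, 0],
    [-0.0016, -0.0212, 0, 0, 0, -0.1466, 0],
    [-0.002, -0.0242, 0, 0, 0, -0.1676, 0],
    [-0.0026, -0.0272, 0, 0, 0, -0.1885, 0],
    [-0.0032, -0.0301, 0, 0, 0, -0.2094, 0],
    [-0.0038, -0.0331, 0, 0, 0, -0.2304, 0],
    [-0.0046, -0.0361, 0, 0, 0, -0.2513, 0],
    [-0.0053, -0.039, 0, 0, 0, -0.2723, 0],
    [-0.0062, -0.0419, 0, 0, 0, -0.2932, 0],
    [-0.0071, -0.0448, 0, 0, 0, -0.3142, 0],
    [-0.0081, -0.0477, 0, 0, 0, -0.3351, 0],
    [-0.0091, -0.0505, 0, 0, 0, -0.356, 0],
    [-0.0102, -0.0534, 0, 0, 0, -0.377, 0],
    [-0.0113, -0.0562, 0, 0, 0, -0.3979, 0],
    [-0.0125, -0.059, 0, 0, 0, -0.4189, 0],
  ],
)

```text
time: 15.45
tool_pos: [0.3927, 0.1453, 0.0714]
tool_rot: [-0.0, -0.376, 0.927, 0.0]
contact_force: [-0.9, 0.5, 0.6]
gripper_width: 0.497
```

Run:
```python
from h import *
s=manip.state();print(s['time'],s['tool_pos'],s['contact_force'],s['joint_pos'])
p=s['tool_pos'][:2]-[.496,.2465];print(np.degrees(np.arctan2(p[1],p[0])),np.hypot(*p))
a=grab('scene','s6.png');b=grab('side','d6.png')
cv2.imwrite('pics/c6.png',np.hstack([cv2.resize(a[120:280,150:300,::-1],(400,427)),cv2.resize(b[150:290,190:330,::-1],(400,427))]))
```

```text
15.45 [0.39273962 0.14526355 0.07139207] [-0.94157287  0.45443809  0.61117401] [ 1.76120546e-01 -3.57922279e-01  2.20169635e+00  1.32949017e-05
  1.29788242e+00 -2.16549665e+00]
-135.56704427542505 0.14460817403349713
```

View pics/c6.png

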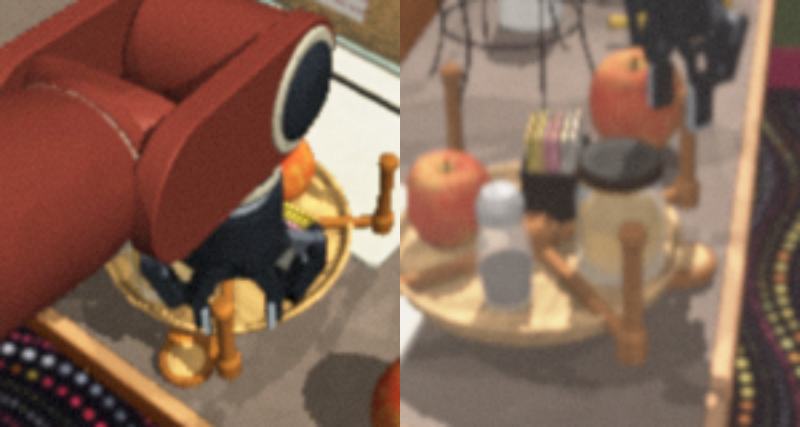

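Run:
```python
from h import *
q=onz('side',[(190+232/2.857,150+235/3.05),(190+52/2.857,150+75/3.05),(190+222/2.857,150+160/3.05)],.124);print(q)
c=np.array([.4955,.2455]);print(np.degrees(np.arctan2(*(q[:,:2]-c).T[::-1])),np.hypot(*(q[:,:2]-c).T))
```

```text
[[0.39985501 0.35842233 0.124     ]
 [0.58413959 0.14098976 0.124     ]
 [0.42076626 0.26202038 0.124     ]]
[130.26453357 -49.69730062 167.53485888] [0.14798451 0.13703783 0.07653793]
```

>>> step_arm(
  deltas=[
    [0, -0.003, 0, 0, 0, -0.0209, 0],
    [-0.0001, -0.0061, 0, 0, 0, -0.0419, 0],
    [-0.0003, -0.0091, 0, 0, 0, -0.0628, 0],
    [-0.0005, -0.0121, 0, 0, 0, -0.0838, 0],
    [-0.0008, -0.0152, 0, 0, 0, -0.1047, 0],
    [-0.0011, -0.0182, 0, 0, 0, -0.1257, 0],
    [-0.0016, -0.0212, 0, 0, 0, -0.1466, 0],
    [-0.002, -0.0242, 0, 0, 0, -0.1676, 0],
    [-0.0026, -0.0272, 0, 0, 0, -0.1885, 0],
    [-0.0032, -0.0301, 0, 0, 0, -0.2094, 0],
    [-0.0038, -0.0331, 0, 0, 0, -0.2304, 0],
    [-0.0046, -0.0361, 0, 0, 0, -0.2513, 0],
    [-0.0053, -0.039, 0, 0, 0, -0.2723, 0],
    [-0.0062, -0.0419, 0, 0, 0, -0.2932, 0],
    [-0.0071, -0.0448, 0, 0, 0, -0.3142, 0],
    [-0.0076, -0.0462, 0, 0, 0, -0.325, 0],
    [-0.0081, -0.0477, 0, 0, 0, -0.3351, 0],
    [-0.0086, -0.0491, 0, 0, 0, -0.3456, 0],
    [-0.0086, -0.0491, 0, 0, 0, -0.3456, 0],
  ],
)

```text
time: 17.45
tool_pos: [0.4331, 0.116, 0.0715]
tool_rot: [0.0, -0.529, 0.849, -0.0]
contact_force: [0.1, 0.7, 0.6]
gripper_width: 0.5
```

Run:
```python
from h import *
s=manip.state();print(s['time'],s['tool_pos'],s['contact_force'],s['joint_pos'])
p=s['tool_pos'][:2]-[.4955,.2455];print(np.degrees(np.arctan2(p[1],p[0])),np.hypot(*p))
a=grab('scene','s7.png');b=grab('side','d7.png')
cv2.imwrite('pics/s7c.png',cv2.resize(a[135:280,165:310,::-1],None,fx=4,fy=4,interpolation=2))
cv2.imwrite('pics/d7c.png',cv2.resize(b[155:285,155:325,::-1],None,fx=4,fy=4,interpolation=2))
```

```text
17.45 [0.43312114 0.11600552 0.07145002] [0.13360757 0.74370097 0.56816295] [ 9.56424766e-02 -2.70651222e-01  2.13489982e+00 -2.91422586e-04
  1.27709723e+00 -2.59003409e+00]
-115.7206089907354 0.1437356677102567
```

View pics/s7c.png

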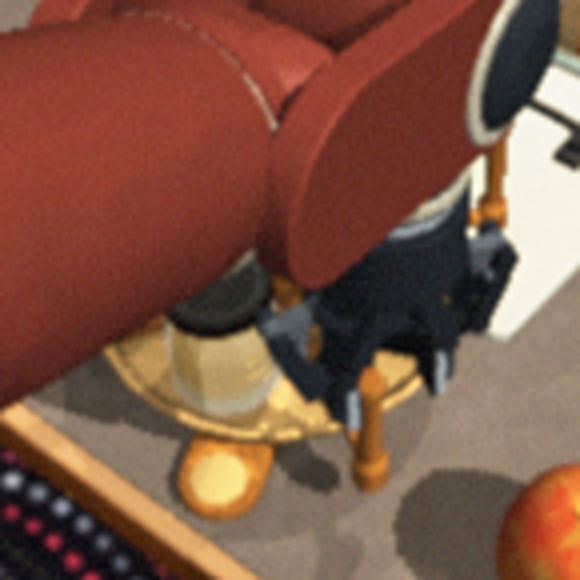

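View pics/d7c.png

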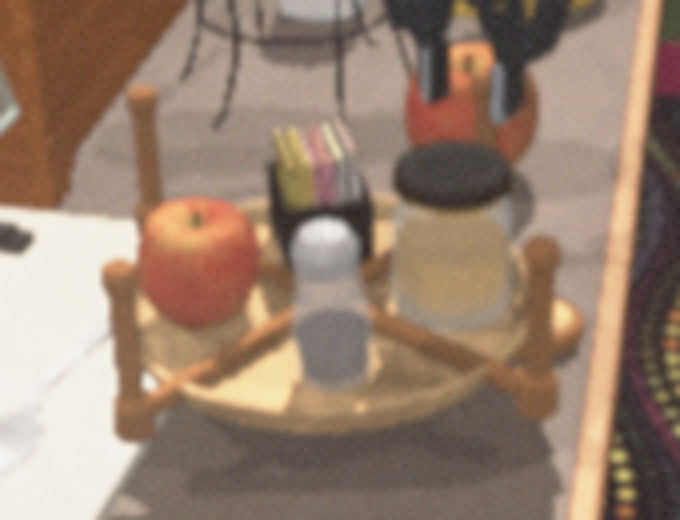

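Run:
```python
from h import *
S=lambda u,v:(165+u/4-.4,135+v/4-.4)
D=lambda u,v:(155+u/4-.4,155+v/4-.4)
# hub refit over both sets: common hub, two angles
o0=[('scene',[1,0,3,2],[S(90,95),S(414,50),S(484,305),S(103,358)]),('side',[1,3,2,0],[D(265,308),D(365,62),D(592,180),D(64,152)])]
x,r=fitpegs(o0,[.496,.246,.03]);print(x[:2],np.degrees(x[2]),np.abs(r).max())
x,r=fitpegs(o0[:1],[.496,.246,.03]);print('scene',x[:2],np.degrees(x[2]),np.abs(r).max())
x,r=fitpegs(o0[1:],[.496,.246,.03]);print('side',x[:2],np.degrees(x[2]),np.abs(r).max()); cs=x[:2]
x,r=fitpegs([('side',[0,3,2],[D(541,250),D(118,272)][:1]+[D(143,97)][:0]+[D(143,97),D(118,272)])],[.496,.246,np.radians(152)]) if 0 else fitpegs([('side',[0,2,1],[D(541,250),D(143,97),D(118,272)])],[.496,.246,np.radians(152)])
print('now side',x[:2],np.degrees(x[2]),r.round(2))
for uv,z in ((D(453,166),.124),):
    q=onz('side',[uv],z)[0];print(q,np.degrees(np.arctan2(q[1]-x[1],q[0]-x[0])),np.hypot(q[1]-x[1],q[0]-x[0]))
print('ledge tip side proj',(proj('side',[[.497-.14*np.cos(np.radians(22)),.248-.14*np.sin(np.radians(22)),.012]])-155)*4)
q=onz('scene',[S(372,380)],.124)[0];print('peg2 scene',q,np.degrees(np.arctan2(q[1]-.2488,q[0]-.497)))
```

```text
[0.49521645 0.24721739] 1.923259188860595 1.4011301074343407
scene [0.49716451 0.24914208] 1.8698606006571963 0.9262620127041714
side [0.49480593 0.2439502 ] 1.9266831116804441 0.47225373779866686
now side [0.48183649 0.27879193] 227.10322329356666 [  0.06 -31.85 -15.14  47.81  17.94 -41.33]
[0.42472225 0.23311238 0.124     ] -141.34743412264834 0.07313451112778259
ledge tip side proj [[558.81028697 312.80726033]]
peg2 scene [0.42692512 0.12314524 0.124     ] -119.1474404068895
```

Run:
```python
from h import *
D=lambda u,v:(155+u/4-.4,155+v/4-.4)
q=onz('side',[D(541,250),D(143,97),D(118,272),D(453,166)],.124);print(q)
x,r=fitpegs([('side',[0,2,3],[D(541,250),D(143,97),D(118,272)])],[.496,.246,np.radians(152)])
print('now side',x[:2],np.degrees(x[2]),r.round(2))
q=q[3]-[*x[:2],0];print(np.degrees(np.arctan2(q[1],q[0])),np.hypot(*q[:2]))
# ledge direction from side0 tip outline
```

```text
[[0.36899609 0.31604887 0.124     ]
 [0.61973895 0.17084209 0.124     ]
 [0.56851124 0.36787061 0.124     ]
 [0.42472225 0.23311238 0.124     ]]
now side [0.49471671 0.24318232] 149.72412710603007 [-0.27  0.04  0.02 -0.14  0.25  0.17]
-171.81317080544997 0.07071511445328882
```

```bash
cat >> h.py <<'E'
def cyl(n,c,r,z0,z1):
    a=np.linspace(0,2*np.pi,40,endpoint=False)
    P=[[c[0]+r*np.cos(t),c[1]+r*np.sin(t),z] for z in(z0,z1) for t in a]
    return cv2.convexHull(proj(n,P).astype(np.float32)).reshape(-1,2)
def overlay(n,im,out,items,box,k=4):
    x0,y0,x1,y1=box; a=cv2.resize(im[y0:y1,x0:x1],None,fx=k,fy=k,interpolation=2)
    for h,col in items:
        cv2.polylines(a,[np.round((h+.5-[x0,y0])*k).astype(int)],True,col,1)
    cv2.imwrite(out,a)
def lidfit(n,im,guess,zt=.124,zb=None,box=30):
    # dark mask blob near guess; fit centre and lid radius/height
    g=proj(n,[[guess[0],guess[1],zt-.008]])[0]
    gray=im.max(2).astype(int); m=(gray<75).astype(np.uint8)
    H=np.zeros_like(m); x,y=g.astype(int); H[max(0,y-box//2):y+box//2,max(0,x-box//2-5):x+box//2+5]=1
    m=m*H; k,l,st,ce=cv2.connectedComponentsWithStats(m); i=1+np.argmax(st[1:,4]); return st[i],ce[i],(l==i)
E
python3 - <<'E'
from h import *
for n,f,g in (('side','side0.png',(.545,.298)),('side','d7.png',(.4247,.233)),('scene','scene0.png',(.548,.299)),('side','d6.png',(.42,.26))):
    im=cv2.imread('pics/'+f); st,ce,_=lidfit(n,im,g); print(f,st,ce)
    def f2(x): 
        h=cyl(n,x,.031,.106,.124); M=cv2.moments(h); return [M['m10']/M['m00']-ce[0],M['m01']/M['m00']-ce[1]]
    s=least_squares(f2,g,diff_step=1e-3).x; h=cyl(n,s,.031,.106,.124);print('pos',s,'model bbox',h.min(0),np.ptp(h,axis=0),cv2.contourArea(h))
    x,y=ce.astype(int); overlay(n,im,'pics/o_'+f,[(h,(0,255,0)),(cyl(n,s,.0325,.038,.1),(255,255,0))],(x-35,y-30,x+35,y+45),6)
E
python3 -c "
import cv2,numpy as np
cv2.imwrite('pics/oo.png',np.hstack([cv2.resize(cv2.imread('pics/o_'+f),(390,420)) for f in('side0.png','d7.png')]))"
```

```text
side0.png [195 210  27   8  65] [208.8        214.23076923]
pos [0.53496193 0.3124531 ] model bbox [193.2796  202.94322] [30.863403 22.653336] 586.4374233747367
d7.png [254 193  29  14 236] [267.94915254 199.96610169]
pos [0.42461986 0.2327634 ] model bbox [253.5496  189.67284] [28.774857 20.657532] 508.9765084806131
scene0.png [219 155  24  20 358] [230.97765363 164.36312849]
pos [0.5465706  0.29700862] model bbox [218.06868 152.79343] [25.65863  23.209396] 486.08410587196704
d6.png [248 199  34  21 187] [264.86096257 208.20320856]
pos [0.4256044  0.27025316] model bbox [249.90492 197.297  ] [29.862045 21.889114] 558.0442502206424
```

View pics/oo.png

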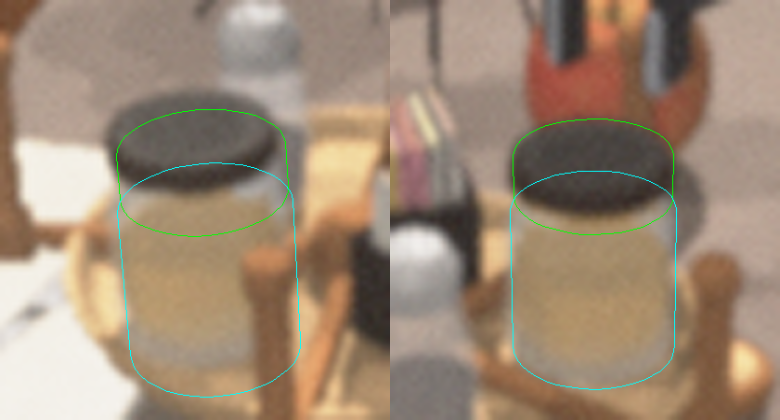

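Run:
```python
from h import *
def ledge(n,c,th):
    d=np.array([np.cos(th),np.sin(th)]);e=np.array([-d[1],d[0]])
    P=[[*(c+d*(.125+.025*np.cos(a))+e*.025*np.sin(a)),.012] for a in np.linspace(-np.pi/2,np.pi/2,25)]
    P=[[*(c+d*.11-e*.025),.012]]+P+[[*(c+d*.11+e*.025),.012]]
    return proj(n,P)
for n,f,c,box in (('scene','scene0.png',(.4972,.2491),(195,225,255,275)),('side','d7.png',(.4948,.2437),(270,205,320,260))):
    im=cv2.imread('pics/'+f)
    overlay(n,im,'pics/l_'+n+'.png',[(ledge(n,np.array(c),np.radians(198)),(255,0,0)),(ledge(n,np.array(c),np.radians(202)),(0,255,0)),(ledge(n,np.array(c),np.radians(206)),(0,0,255))],box,8)
a=cv2.imread('pics/l_scene.png');b=cv2.imread('pics/l_side.png');h=400
cv2.imwrite('pics/ll.png',np.hstack([cv2.resize(a,(400,333)),cv2.resize(b,(303,333))]))
```

```text
(no output)
```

View pics/ll.png

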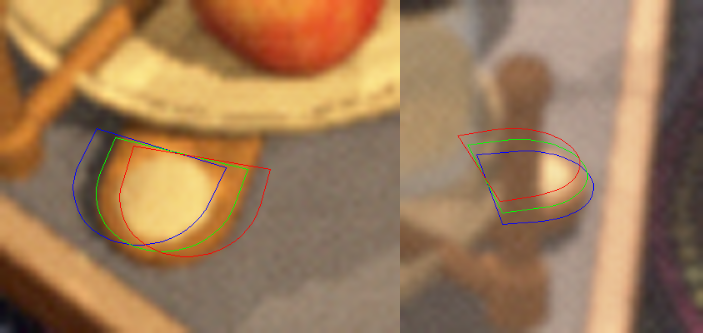

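>>> step_arm(
  deltas=[
    [0, -0.0015, 0, 0, 0, -0.0105, 0],
    [0, -0.003, 0, 0, 0, -0.0209, 0],
    [-0.0001, -0.0046, 0, 0, 0, -0.0314, 0],
    [-0.0001, -0.0061, 0, 0, 0, -0.0419, 0],
    [-0.0002, -0.0076, 0, 0, 0, -0.0524, 0],
    [-0.0003, -0.0091, 0, 0, 0, -0.0628, 0],
    [-0.0004, -0.0106, 0, 0, 0, -0.0733, 0],
    [-0.0005, -0.0121, 0, 0, 0, -0.0838, 0],
    [-0.0006, -0.0137, 0, 0, 0, -0.0942, 0],
    [-0.0008, -0.0152, 0, 0, 0, -0.1047, 0],
    [-0.001, -0.0167, 0, 0, 0, -0.1152, 0],
    [-0.0011, -0.0182, 0, 0, 0, -0.1257, 0],
    [-0.0013, -0.0197, 0, 0, 0, -0.1361, 0],
    [-0.0014, -0.0204, 0, 0, 0, -0.142, 0],
    [-0.0016, -0.0212, 0, 0, 0, -0.1466, 0],
    [-0.0016, -0.0212, 0, 0, 0, -0.1466, 0],
  ],
)

```text
time: 19.15
tool_pos: [0.4527, 0.1081, 0.0714]
tool_rot: [-0.0, -0.59, 0.808, -0.0]
contact_force: [-0.0, 0.5, 0.4]
gripper_width: 0.499
```

Run:
```python
from h import *
s=manip.state();print(s['time'],s['tool_pos'],s['contact_force'],s['joint_pos'])
a=grab('scene','s8.png');b=grab('side','d8.png')
cv2.imwrite('pics/s8c.png',cv2.resize(a[135:280,165:310,::-1],None,fx=4,fy=4,interpolation=2))
cv2.imwrite('pics/d8c.png',cv2.resize(b[155:285,155:325,::-1],None,fx=4,fy=4,interpolation=2))
```

```text
19.15 [0.45273277 0.10814904 0.0714037 ] [-0.04807457  0.49280878  0.43165526] [ 7.45600106e-02 -2.22670085e-01  2.09600338e+00 -2.57079166e-04
  1.26823524e+00 -2.75763253e+00]
```

View pics/s8c.png

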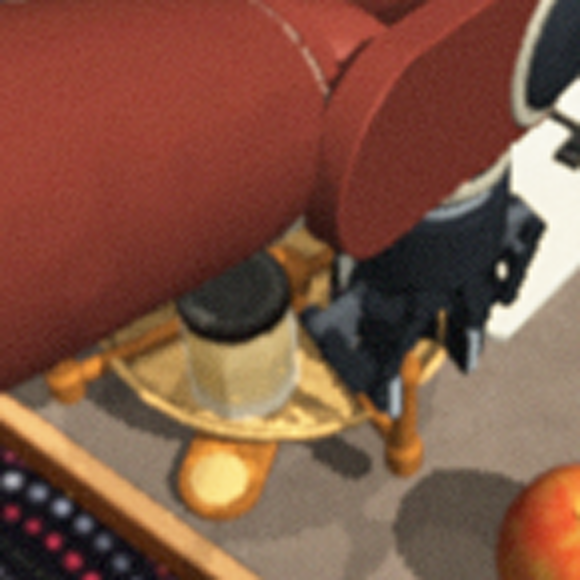

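View pics/d8c.png

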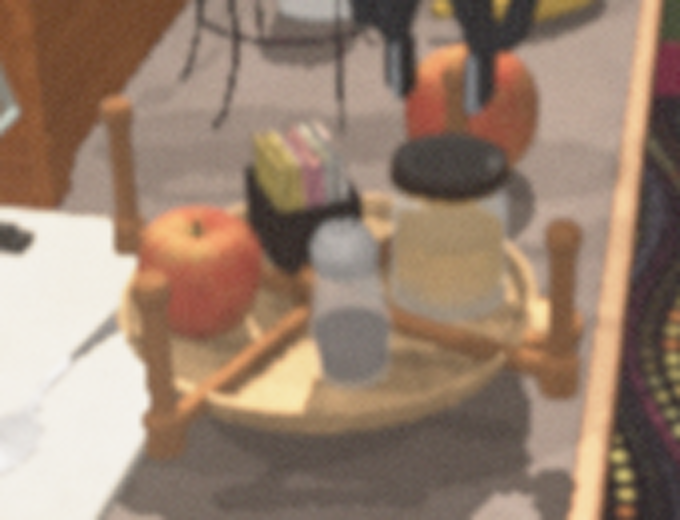

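Run:
```python
from h import *
D=lambda u,v:(155+u/4-.4,155+v/4-.4)
x,r=fitpegs([('side',[0,2,3],[D(563,232),D(116,106),D(151,284)])],[.496,.246,np.radians(158)])
print('tray',x[:2],np.degrees(x[2])-1.9,r.round(2))
for n,f,pts in (('side','d8.png',[(.425,.225),(.427,.221)]),('scene','s8.png',[(.431,.222),(.431,.228)])):
    im=cv2.imread('pics/'+f); it=[]
    for p,col in zip(pts,((0,255,0),(0,0,255))):
        it+=[(cyl(n,p,.031,.110,.124),col),(cyl(n,p,.0325,.038,.1),col)]
    u=proj(n,[[*pts[0],.08]])[0].astype(int)
    overlay(n,im,'pics/p_'+n+'.png',it,(u[0]-30,u[1]-35,u[0]+30,u[1]+35),6)
cv2.imwrite('pics/pp.png',np.hstack([cv2.imread('pics/p_side.png'),cv2.imread('pics/p_scene.png')]))
```

```text
tray [0.49529591 0.24168862] 156.3371840276003 [-0.29 -0.3   0.33  0.52  0.01  0.06]
```

View pics/pp.png

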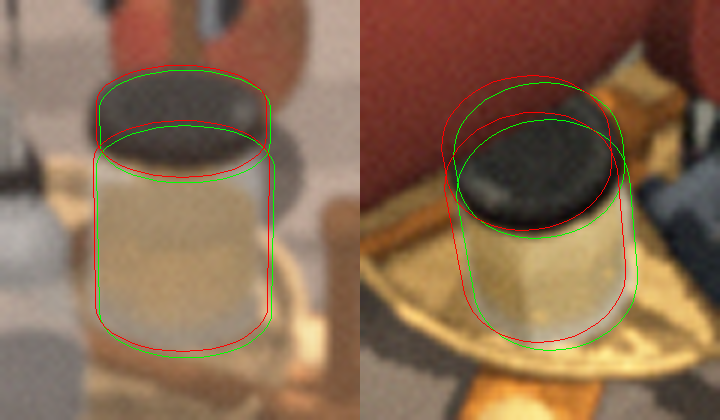

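Run:
```python
from h import *
q=onz('side',[(296.1,233.9)],.012)[0];print(q)
for c in ((.4948,.2437),(.4952,.2472),(.4953,.2417)): print(np.degrees(np.arctan2(q[1]-c[1],q[0]-c[0]))%360,np.hypot(q[1]-c[1],q[0]-c[0]))
im=cv2.imread('pics/d8.png');cv2.imwrite('pics/x.png',np.hstack([cv2.resize(cv2.imread('pics/'+f)[205:260,260:320],None,fx=6,fy=6,interpolation=2) for f in('d8.png','side0.png')]))
```

```text
[0.36371997 0.19809203 0.012     ]
199.18482344750075 0.13878782427614658
200.48072802088763 0.14035166532914783
198.33611704351938 0.13861803030170852
```

View pics/x.png

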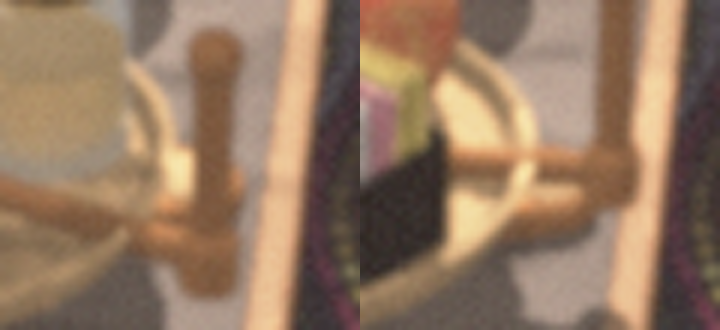

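>>> step_arm(
  deltas=[
    [0, 0.003, 0, 0, 0, 0, 0],
    [0, 0.006, 0, 0, 0, 0, 0],
    [0, 0.009, 0, 0, 0, 0, 0],
    [0, 0.01, 0, 0, 0, 0, 0],
    [0, 0.01, 0, 0, 0, 0, 0],
    [0, 0.01, -0.01, 0, 0, 0, 0],
    [0, 0.01, -0.025, 0, 0, 0, 0],
    [0, 0.01, -0.045, 0, 0, 0, 0],
    [0, 0.01, -0.07, 0, 0, 0, 0],
    [0, 0.01, -0.1, 0, 0, 0, 0],
    [0, 0.01, -0.13, 0, 0, 0, 0],
    [-0.02, 0.01, -0.16, 0, 0, 0, 0],
    [-0.045, 0.01, -0.185, 0, 0, 0, 0],
    [-0.07, 0.01, -0.21, 0, 0, 0, 0],
    [-0.09, 0.01, -0.225, 0, 0, 0, 0],
    [-0.1, 0.01, -0.23, 0, 0, 0, 0],
    [-0.1, 0.01, -0.23, 0, 0, 0, 0],
    [-0.1, 0.01, -0.23, 0, 0, 0, 0],
    [-0.1, 0.01, -0.23, 0, 0, 0, 0],
  ],
)

```text
time: 21.15
tool_pos: [0.4729, 0.2057, 0.3]
tool_rot: [-0.001, -0.589, 0.808, 0.0]
contact_force: [0.4, -0.1, -0.2]
gripper_width: 0.497
```

Run:
```python
from h import *
import pickle
s=manip.state();print(s['time'],s['tool_pos'],s['contact_force'],s['joint_pos'])
c=cal('wrist');pickle.dump(c,open('cw9.pkl','wb'))
print(-c[2].T@c[3])
grab('wrist','w9.png');grab('side','d9.png')
```

```text
21.15 [0.47291597 0.20567896 0.29999244] [ 0.35475822 -0.09173093 -0.16741857] [ 2.66031700e-01 -2.48439811e-01  1.73154308e+00 -2.86703749e-04
  1.66086797e+00 -2.56525201e+00]
[0.44960305 0.13161313 0.47421813]
```

View pics/w9.png

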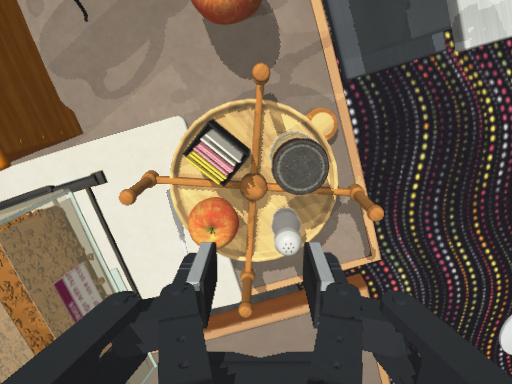

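View pics/d9.png

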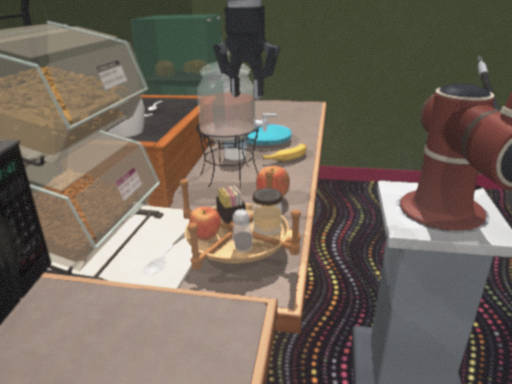

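Excellent top view: everything in one frame. Enlarge it for measuring.

Run:
```python
import cv2
a=cv2.imread('pics/w9.png')[50:270,160:360]; cv2.imwrite('pics/w9c.png',cv2.resize(a,(545,600),interpolation=2)) 
a=cv2.imread('pics/w9.png')[80:220,230:360]; cv2.imwrite('pics/w9d.png',cv2.resize(a,None,fx=4,fy=4,interpolation=2))
```

```text
(no output)
```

View pics/w9d.png

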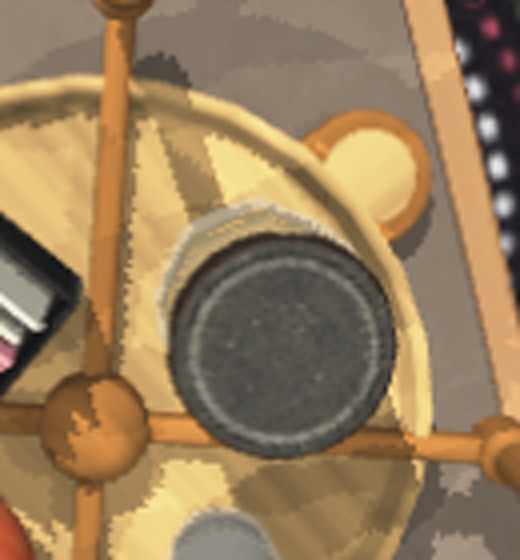

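```bash
cat > m9.py <<'E'
import h,pickle,sys
from h import *
C=pickle.load(open('cw9.pkl','rb')); o=h.cal
h.cal=lambda n: C if n=='wrist' else o(n)
W=lambda u,v:(230+u/4-.4,80+v/4-.4)
q=onz('wrist',[W(95,424),W(283,347),W(370,173),W(374,170)],[.062,.124,.012,.012])
pg=[(261,72),(376,213),(246,311),(128,197)]
P=onz('wrist',pg,.128);print(P.round(4),P.mean(0),np.hypot(*(P[:,:2]-P[:,:2].mean(0)).T))
print(q.round(4))
for c in (q[0,:2],P[:,:2].mean(0)):
    d=q[1:,:2]-c; print(c,np.degrees(np.arctan2(d[:,1],d[:,0]))%360,np.hypot(*d.T))
d=P[:,:2]-P[:,:2].mean(0);print(np.degrees(np.arctan2(d[:,1],d[:,0]))%360)
E
python3 m9.py
```

```text
[[0.4412 0.1128 0.128 ]
 [0.3599 0.301  0.128 ]
 [0.5482 0.3838 0.128 ]
 [0.6281 0.194  0.128 ]] [0.49436292 0.24789908 0.128     ] [0.14518205 0.14456791 0.1461555  0.14418732]
[[0.4932 0.2433 0.062 ]
 [0.4296 0.2213 0.124 ]
 [0.3763 0.1983 0.012 ]
 [0.3747 0.1977 0.012 ]]
[0.4932147  0.24330354] [199.10042995 201.06665042 201.05081446] [0.06734218 0.12525426 0.12699472]
[0.49436292 0.24789908] [202.34703128 202.80125444 202.76250497] [0.07004338 0.12803629 0.12977492]
[248.52567295 158.44663548  68.37465852 338.05980269]
```

Run:
```python
from h import *
a=grab('scene','s10.png')
cv2.imwrite('pics/s10c.png',cv2.resize(a[135:280,165:310,::-1],None,fx=4,fy=4,interpolation=2))
b=cv2.imread('pics/d9.png');cv2.imwrite('pics/d9c.png',cv2.resize(b[155:285,155:325],None,fx=4,fy=4,interpolation=2))
```

```text
(no output)
```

View pics/s10c.png

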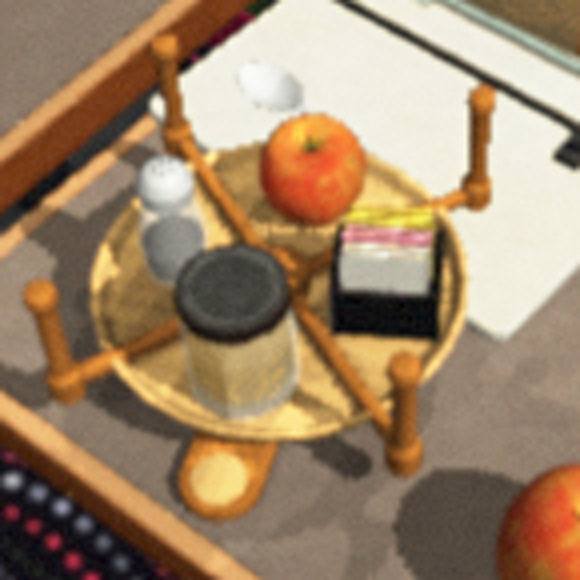

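View pics/d9c.png

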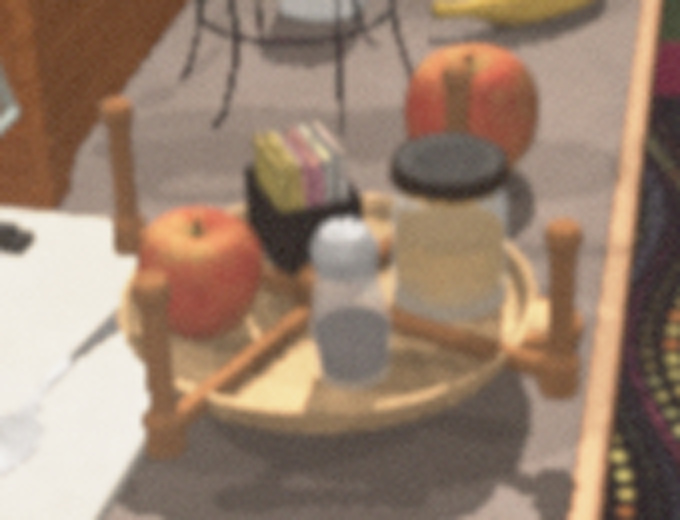

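Run:
```python
from h import *
S=lambda u,v:(165+u/4-.4,135+v/4-.4)
D=lambda u,v:(155+u/4-.4,155+v/4-.4)
P=onz('scene',[S(166,49),S(482,98),S(405,368),S(41,297)],.124)[:,:2];c=P.mean(0);print(c,np.degrees(np.arctan2(*(P-c).T[::-1]))%360)
q=onz('scene',[S(233,286),S(219,478)],[.124,.012])[:,:2];print(q);d=q-c;print('scene jar, inlay',np.degrees(np.arctan2(d[:,1],d[:,0]))%360,np.hypot(*d.T))
q=onz('side',[D(450,165)],.124)[:,:2]
for c in ([.4950,.2430],[.4948,.2437]):
    d=q-c;print('side jar',q,np.degrees(np.arctan2(d[:,1],d[:,0]))%360,np.hypot(*d.T))
```

```text
[0.49678455 0.24811356] [ 68.34921066 338.95355789 248.31941583 158.41186385]
[[0.43049592 0.22229217]
 [0.3783423  0.20027   ]]
scene jar, inlay [201.28239265 201.99574825] [0.07114019 0.12774026]
side jar [[0.42649528 0.23217536]] [188.97924134] [0.06935466]
side jar [[0.42649528 0.23217536]] [189.57697062] [0.06927014]
```

Run:
```python
from h import *
s=manip.state();print(s['time'],s['contact_force'],abs(s['joint_vel']).max())
print(manip.job_done())
```

```text
21.3 [ 0.32036303  0.37402859 -0.94825615] 0.007706991500196266
the job is handed in; nothing more can be done
None
```

I turned the tray about 156° counter-clockwise in one slow arc, with the half-open fingers either side of peg 2 and the trailing finger pushing it. The honey jar now stands behind the serving ledge. Before handing in at 21.3 s, I backed the finger off the peg and lifted it clear.

**Final checks:** All four items stood upright in their bays, and the readings I took showed about 2 N at the wrist at most. I took no pictures between handing in and the end, so the tray staying still for the last second is not checked.

| Camera | Jar direction | Ledge direction |
|---|---|---|
| Scene | 201.3° | 202.0° |
| Wrist, from above | 202.3° (199.1° using the hub's own outline) | 202.8° (201.1°; after a height correction, about 200–201°) |
| Side | about 196–198° from outline overlays, 189–190° from the last lid pick | about 198–200°, with its pale disc partly hidden |

**Disagreements:**
- **Alignment:** the cameras do not fully agree. Scene and wrist put the jar within about 1–2.5° of the ledge's middle line, and the side overlays put it about 2° short. I set the 189–190° lid pick aside, because it clashed with the other two cameras and with the side overlay.
- **Fingertips:** with the gripper half open, all three cameras showed the fingertips about 28 mm behind the TCP rather than ahead of it. I lowered the hand a further 22 mm after seeing this, before pushing.

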